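Switch on the handlebar pods in order for the bench check

TASK

For the bench check of the dismounted motorcycle switches, press the red button, then the yellow one, then the blue one, each lightly and fully home so that it stays down. Leave the green button off, and leave the pods and everything else on the bench standing where they are, without picking anything up.

Things in the scene. Friction and masses are not known exactly. Their poses are not given: they have to be found in the camera images.
- red_button (a joint): The red push button (run switch): m pressed down; 0 = fully out (off), 0.008 = fully home (on). Starts between 0 and 0.002. Pushing takes about 3 to 4 N along its whole travel, and it stays down where it is left. Once it is home the cushioned cap gives up to 5 mm more, from 4.5 N to 12 N, and springs back when let go; beyond that it is hard.
- red_cap (a point): Centre of the flat top of the red button, a round cap 25 mm across standing in the middle of its pod's top; moves with the cap. Fully out it stands 60 mm above the table, fully home 52 mm (10 mm proud of the pod's top).
- red_pod: Loose black handlebar switch pod with the red button: a block 56 x 50 mm, 42 mm high, through which a steel tube stub (22 mm across, 90 mm long along the pod's y) passes; about 0.4 kg, rests flat on the table. Origin at the centre of its underside, z up, x across the tube.
- yellow_button (a joint): The yellow push button (headlight switch): m pressed down; 0 = fully out (off), 0.008 = fully home (on). Starts between 0 and 0.002. Pushing takes about 3 to 4 N along its whole travel, and it stays down where it is left. Once it is home the cushioned cap gives up to 5 mm more, from 4.5 N to 12 N, and springs back when let go; beyond that it is hard.
- yellow_cap (a point): Centre of the flat top of the yellow button, a round cap 25 mm across standing in the middle of its pod's top; moves with the cap. Fully out it stands 60 mm above the table, fully home 52 mm (10 mm proud of the pod's top).
- yellow_pod: Loose black handlebar switch pod with the yellow button: a block 56 x 50 mm, 42 mm high, through which a steel tube stub (22 mm across, 90 mm long along the pod's y) passes; about 0.4 kg, rests flat on the table. Origin at the centre of its underside, z up, x across the tube.
- blue_button (a joint): The blue push button (heated-grip switch): m pressed down; 0 = fully out (off), 0.008 = fully home (on). Starts between 0 and 0.002. Pushing takes about 3 to 4 N along its whole travel, and it stays down where it is left. Once it is home the cushioned cap gives up to 5 mm more, from 4.5 N to 12 N, and springs back when let go; beyond that it is hard.
- blue_cap (a point): Centre of the flat top of the blue button, a round cap 25 mm across standing in the middle of its pod's top; moves with the cap. Fully out it stands 60 mm above the table, fully home 52 mm (10 mm proud of the pod's top).
- blue_pod: Loose black handlebar switch pod with the blue button: a block 56 x 50 mm, 42 mm high, through which a steel tube stub (22 mm across, 90 mm long along the pod's y) passes; about 0.4 kg, rests flat on the table. Origin at the centre of its underside, z up, x across the tube.
- green_button (a joint): The green push button (fog-light switch): m pressed down; 0 = fully out (off), 0.008 = fully home (on). Starts between 0 and 0.002. Pushing takes about 3 to 4 N along its whole travel, and it stays down where it is left. Once it is home the cushioned cap gives up to 5 mm more, from 4.5 N to 12 N, and springs back when let go; beyond that it is hard.
- green_cap (a point): Centre of the flat top of the green button, a round cap 25 mm across standing in the middle of its pod's top; moves with the cap. Fully out it stands 60 mm above the table, fully home 52 mm (10 mm proud of the pod's top).
- green_pod: Loose black handlebar switch pod with the green button: a block 56 x 50 mm, 42 mm high, through which a steel tube stub (22 mm across, 90 mm long along the pod's y) passes; about 0.4 kg, rests flat on the table. Origin at the centre of its underside, z up, x across the tube.
- brake_lever: Loose brake lever, 150 mm long, 14 mm high, black with aluminium end and steel ball end, lying flat. Bystander. Origin at its underside.
- clutch_lever: Loose clutch lever, 150 mm long, 14 mm high, black with aluminium end and black ball end, lying flat. Bystander. Origin at its underside.
- footpeg: Loose rubber-covered footpeg, 105 x 30 mm, 22 mm high. Bystander. Origin at its underside.
- mug: Loose pink mug, 76 mm across, 90 mm high. Bystander. Origin at its underside.
- screwdriver: Loose screwdriver with a red handle, lying flat. Bystander. Origin at its underside.
- grease_jar: Loose white jar with green cap, 60 mm across, 60 mm high. Bystander. Origin at its underside.

How it is judged:
By the outcome, as a careful person would: the job done as asked, in the order asked, and still so for the second after the job is handed in, with the robot touching nothing.
It also fails if it takes over 43 s, if anything falls off the work surface, if the arm or the gripper's body presses on something with over 40 N, if the wrist force passes 120 N, or if a joint passes its speed limit or range.

ROBOT

A 7-joint arm with a two-finger parallel gripper is mounted at the origin on the work surface. World frame = base frame: x ahead of the robot, y to its left, z up, the work surface at z = 0. Lengths are in m, angles in rad, forces in N, time in s.
With the tool pointing down it reaches from about 0.425 to 1.025 m from the base axis. Payload 9.4 kg.
Tool frame: the origin (TCP) lies on the centre line of the jaws, within the pads' length; the fingertips stand 8 mm ahead of it and the grasp point (between the pads) lies 11 mm behind it; z points along the fingers, y is the direction in which the jaws open and shut (so a half turn about z gives the same grasp; the last joint's range is limited). The gripper opens to 85 mm and grips with 20 to 120 N. Pads are 22 mm wide; open, the fingers measure 114 mm over their backs; the gripper's body (76 mm by 85 mm) begins 54 mm behind the grasp point. The pads swing forward as they close: fully open they stand 13 mm farther back than shut.
Start: joints at [-1.186, 0.599, -0.003, 1.599, 0.002, 0.943, -0.08], TCP at [0.323, 0.649, 0.239] pointing down, gripper open.
Joint ranges: [-2.57, 2.57], [-0.35, 1.97], [-1.29, 1.29], [0.11, 2.56], [-1.05, 4.19], [0.11, 1.86], [-2.63, 2.63]. Speed limits (rad/s): [2.22, 2.22, 3.01, 3.01, 3.14, 3.14, 3.14].

INTERFACE

Orientations are given as a unit quaternion [x, y, z, w].
In Python, from plant import status, imaging, hand_in gives the robot as it stands.
- The arm moves only by the tool jog_arm, never from a script. Its argument "series" is a list that holds one entry, the list of rows, each a list of 5 numbers: the shift along the tool's x, y, z each as a share of 25 cm, from -1 to 1, then the turn about the tool's z as a share of 0.5 rad, from -1 to 1, then the gripper's target within -1 to 1 (fully open at 1, half-way at 0, shut at -1). In form: [[[x, y, z, spin, grip], ...]]. A call has 1 to 12 rows; each row shifts and turns the commanded pose from where the row before left it, along the tool's axes as they then stand; what a row does not reach is not made up. A row lasts 1/10 s, in which the tool goes at most 50 mm and 8.59 degrees, less where a joint would pass 70% of its speed; a pose out of reach is approached as far as the arm can. A call with a number of a shift or a turn outside -1 to 1 is refused whole. A call with a gripper value outside its range is refused whole. The fingers move at their own pace and stop on an object; the grip force is fixed at half the most. Time passes only in rows, so rows that do not move let the fingers close. It gives the time, the measured TCP pose, the force and the opening at its end, in the units of the state.
- status.read_state(): the state, without advancing time (a new reading comes with each control period).
- imaging.camera(name): name is "side" or "top"; returns a dict with "pixels" (480x640x3 uint8, red, green, blue), "range_z" (480x640 float32, m along the optical axis (not along the pixel's ray), 0 where there is no reading), "fx", "fy", "cx", "cy" (pixels), "rvec" (rotation vector, rad) and "tvec" (3), from world to camera coordinates, as OpenCV has them. Camera axes: x right, y down, z forward; pixel columns grow to the right and rows downward; lengths in m; the calibration is good to about 2 mm. A picture is of the moment at which its call begins.
- hand_in(): hands the job in, once; it reports no verdict.
Trained networks look in the newest picture that a camera, given by its name, has taken for a name from the list of things; names that differ only in an ending like _2 or _b are one class to them, and where a whole thing is asked for, a point or a joint stands for the part that bears it (a point fixed in the world has none). Each returns a list of dicts, best first, with "conf" (0 to 1); they miss things now and then, are a little off and sometimes report something else, mostly with a low value. They report only what shows in the picture. A call takes as long as a camera call.
- imaging.masks_of(camera, query): "pixels" (480x640 bool, what is visible of it) and "rect" ([centre column, centre row, width, height] in pixels, round what is visible of it).
- imaging.landmark_of(camera, query): "point" ([column, row] in pixels: a listed point, or the origin of a listed thing).
The state is a dict: "time_s": time; "q": joint angles; "qvel": joint speeds; "effort": joint torques, N m; "position": TCP position; "tcp_rot": TCP orientation; "wrist_force": force on the tool from outside, world axes, zero at the start; "moment": the same for the moment, N m; "width": finger opening in m.
Only numpy, scipy, OpenCV 4.12 (cv2) and the standard library are available. Lean on these libraries where they do the work, as an engineer would, in place of code of your own. Each camera call takes 0.05 s, during which the arm holds its last target. There are 200 camera calls.

## Working session

There is one attempt and no reset: what is moved stays moved. The work goes in short steps, Python scripts to look and compute and a tool call to move; the robot and the scene stay as the last step left them, time stands still between calls to the robot, and variables do not carry over. Pictures are saved under pics/ and viewed, about 8 in all and at most 12, crops included, and the job is handed in when it is done.

Besides the shell and the picture viewer there is one more tool, called after "Call:" as a command line: name --argument value ..., lists and objects as JSON in quotes. jog_arm: Moves the arm, as the interface text tells. Shift numbers are shares of 25 cm and turn numbers shares of 0.5 rad, none past 1 either way. Its arguments: {"type":"object","properties":{"series":{"type":"array","items":{"type":"array","items":{"type":"array","items":{"type":"number","minimum":-1,"maximum":1}}}}},"required":["series"]}

```bash
mkdir -p pics; cat > h.py <<'E'
import numpy as np, cv2
from plant import status, imaging
def unproj(c,uv,d=None,z=None):
    R=cv2.Rodrigues(np.array(c["rvec"],float))[0]; t=np.array(c["tvec"],float).ravel()
    r=np.array([(uv[0]-c["cx"])/c["fx"],(uv[1]-c["cy"])/c["fy"],1.])
    o=-R.T@t; w=R.T@r
    s=d if d is not None else (z-o[2])/w[2]
    return o+s*w
E
python3 - <<'E'
from h import *
s=status.read_state(); print({k:np.round(v,3) for k,v in s.items()})
for n in("top","side"):
    c=imaging.camera(n); cv2.imwrite(f"pics/{n}0.png",c["pixels"][:,:,::-1])
    for k in("red","yellow","blue","green"):
        for l in imaging.landmark_of(n,k+"_cap")[:2]:
            u,v=l["point"]; d=c["range_z"][int(round(v)),int(round(u))]
            print(n,k,round(l["conf"],2),np.round((u,v)),np.round(unproj(c,(u,v),d=d),4),np.round(unproj(c,(u,v),z=.059),4))
E
```

```text
{'time_s': np.float64(0.0), 'q': array([-1.186,  0.6  , -0.003,  1.6  ,  0.002,  0.943, -0.08 ]), 'qvel': array([ 0.002,  0.   , -0.001, -0.002,  0.003, -0.   , -0.001]), 'effort': array([-1.0000e-03, -7.7646e+01,  1.5640e+00, -2.5802e+01,  1.2000e-02,
        9.0000e-03,  0.0000e+00]), 'position': array([0.323, 0.649, 0.238]), 'tcp_rot': array([ 0.229,  0.973, -0.001, -0.   ]), 'wrist_force': array([-0.194, -0.132,  0.167]), 'moment': array([-0.036,  0.043, -0.08 ]), 'width': np.float64(0.085)}
top red 0.59 [381. 255.] [ 0.5288 -0.0903  0.0599] [ 0.5289 -0.0903  0.059 ]
top red 0.58 [475. 336.] [ 0.3788 -0.2805  0.0092] [ 0.379  -0.2666  0.059 ]
top yellow 0.48 [206. 237.] [0.556  0.2511 0.0607] [0.5563 0.2516 0.059 ]
top blue 0.48 [290. 244.] [0.546  0.0858 0.0613] [0.5463 0.086  0.059 ]
top green 0.53 [480. 227.] [ 0.5874 -0.2819  0.0627] [ 0.5882 -0.283   0.059 ]
side red 0.6 [292. 444.] [ 0.3747 -0.2815  0.0076] [ 0.3687 -0.3     0.059 ]
side red 0.49 [321. 298.] [ 0.5253 -0.0813  0.0571] [ 0.5247 -0.0825  0.059 ]
side yellow 0.44 [267. 185.] [0.5556 0.2516 0.0585] [0.5554 0.251  0.059 ]
side blue 0.51 [296. 235.] [0.5499 0.082  0.06  ] [0.5503 0.0828 0.059 ]
side green 0.48 [410. 373.] [ 0.589  -0.2816  0.059 ] [ 0.589  -0.2817  0.059 ]
side green 0.27 [266. 184.] [0.5559 0.2578 0.058 ] [0.5556 0.2567 0.059 ]
```

View pics/top0.png

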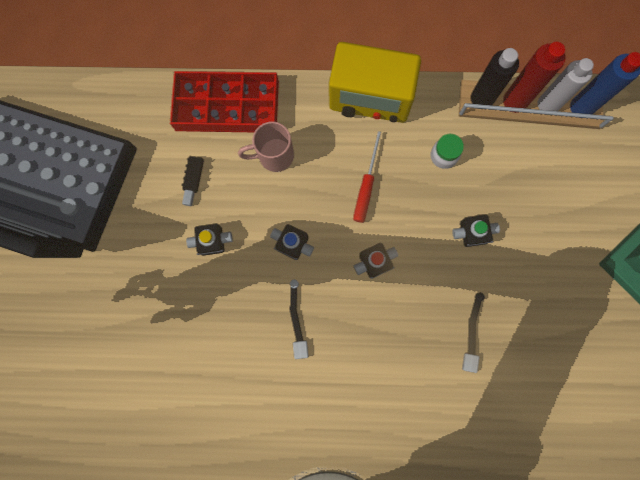

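View pics/side0.png

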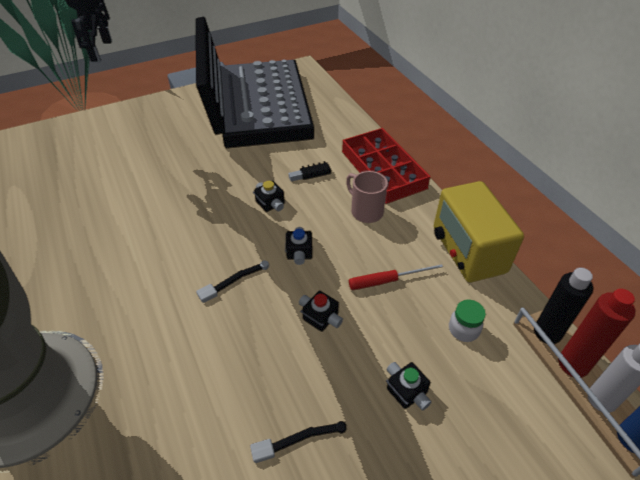

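The top view shows the caps at about yellow (206,238), blue (291,240), red (377,259) and green (480,228). The screwdriver handle and the jar cap are the look-alikes. Next I refine the cap centres by colour.

```bash
cat >> h.py <<'E'
G={"red":(.526,-.085),"yellow":(.556,.251),"blue":(.548,.084),"green":(.588,-.282)}
H={"red":(0,10),"yellow":(22,34),"blue":(105,130),"green":(50,85)}
def cloud(c):
    R=cv2.Rodrigues(np.array(c["rvec"],float))[0]; t=np.array(c["tvec"],float).ravel()
    v,u=np.mgrid[:480,:640]; d=c["range_z"].astype(float)
    p=np.stack([(u-c["cx"])/c["fx"]*d,(v-c["cy"])/c["fy"]*d,d],-1)
    return (p-t)@R
def caps(n):
    c=imaging.camera(n); P=cloud(c); hsv=cv2.cvtColor(c["pixels"],cv2.COLOR_RGB2HSV); o={}
    for k,g in G.items():
        h=hsv[...,0]; m=(h>=H[k][0])&(h<=H[k][1])|((k=="red")&(h>170))
        m&=(hsv[...,1]>120)&(np.hypot(P[...,0]-g[0],P[...,1]-g[1])<.025)&(P[...,2]>.046)&(P[...,2]<.07)
        if m.sum()<5: print(n,k,"none"); continue
        zt=np.median(P[m][:,2]); q=P[m&(P[...,2]>zt-.003)]
        mid=(q.min(0)+q.max(0))/2
        print(n,k,len(q),"mean",np.round(q.mean(0),4),"mid",np.round(mid[:2],4),"size",np.round(np.ptp(q,axis=0)[:2],4))
    return c
E
python3 - <<'E'
from h import *
caps("top");caps("side")
E
```

```text
top red 111 mean [ 0.5222 -0.0829  0.0603] mid [ 0.5223 -0.0832] size [0.0237 0.0232]
top yellow 117 mean [0.5588 0.2543 0.0601] mid [0.5585 0.2543] size [0.0241 0.0235]
top blue 99 mean [0.5561 0.086  0.0604] mid [0.556  0.0866] size [0.0205 0.02  ]
top green 109 mean [ 0.5877 -0.2839  0.0607] mid [ 0.5885 -0.2837] size [0.0222 0.0223]
side red 120 mean [ 0.5237 -0.0842  0.0593] mid [ 0.5242 -0.084 ] size [0.0238 0.0243]
side yellow 68 mean [0.5597 0.2529 0.0589] mid [0.5597 0.2546] size [0.022  0.0267]
side blue 89 mean [0.5572 0.0848 0.0591] mid [0.5578 0.086 ] size [0.022  0.0262]
side green 161 mean [ 0.5888 -0.2852  0.0591] mid [ 0.5895 -0.285 ] size [0.0247 0.0236]
```

Call:
jog_arm --series '[[[0, 0, 0, 0, -1], [0, 0, 0, 0, -1]]]'

```text
time_s: 0.8
position: [0.323, 0.6491, 0.2393]
tcp_rot: [0.229, 0.973, 0.0, 0.0]
wrist_force: [-0.4, -0.0, -0.4]
width: 0.0591
```

Call:
jog_arm --series '[[[-0.11, -0.12, 0, 0, -1], [-0.11, -0.12, 0, 0, -1], [-0.11, -0.12, 0, 0, -1], [-0.11, -0.12, 0, 0, -1], [-0.11, -0.12, 0, 0, -1], [-0.11, -0.12, 0, 0, -1], [-0.11, -0.12, 0, 0, -1], [-0.11, -0.12, 0, 0, -1], [-0.11, -0.12, 0, 0, -1], [-0.11, -0.12, 0, 0, -1], [-0.11, -0.12, 0, 0, -1], [-0.11, -0.12, 0, 0, -1]]]'

```text
time_s: 2.0
position: [0.4585, 0.1782, 0.2396]
tcp_rot: [0.229, 0.973, 0.0, 0.0]
wrist_force: [0.6, -0.0, -0.1]
width: -0.0005
```

```bash
cat >> h.py <<'E'
from scipy.spatial.transform import Rotation as Ro
T={"red":(.523,-.0835),"yellow":(.559,.2535),"blue":(.5565,.0855)}
def go(k,z):
    s=status.read_state(); d=np.array([*T[k],z])-s["position"]
    print(s["time_s"],np.round(s["position"],4),"F",np.round(s["wrist_force"],2),"w",s["width"],"delta",np.round(d,4),"share",np.round(Ro.from_quat(s["tcp_rot"]).inv().apply(d)/.25,3))
E
python3 -c "
from h import *;go('red',.09)"
```

```text
2.0 [0.4585 0.1782 0.2396] F [ 0.64 -0.02 -0.1 ] w -0.0004770099410530241 delta [ 0.0645 -0.2617 -0.1496] share [-0.697 -0.823  0.598]
```

Call:
jog_arm --series '[[[-0.1, -0.118, 0, 0, -1], [-0.1, -0.118, 0, 0, -1], [-0.1, -0.118, 0.08, 0, -1], [-0.1, -0.118, 0.08, 0, -1], [-0.1, -0.118, 0.08, 0, -1], [-0.1, -0.118, 0.08, 0, -1], [-0.097, -0.115, 0.1, 0, -1], [0, 0, 0.1, 0, -1], [0, 0, 0, 0, -1], [0, 0, 0, 0, -1]]]'

```text
time_s: 3.0
position: [0.5222, -0.0816, 0.1094]
tcp_rot: [0.229, 0.974, 0.0, -0.001]
wrist_force: [-0.5, 0.9, -0.1]
width: 0.0001
```

```bash
python3 -c "
from h import *;go('red',.072)
for n in('top','side'):
    c=imaging.camera(n)
    x={'top':(377,259),'side':(321,298)}[n]
    cv2.imwrite(f'pics/{n}1.png',cv2.resize(c['pixels'][x[1]-60:x[1]+60,x[0]-80:x[0]+80,::-1],None,fx=3,fy=3))
a=[cv2.imread(f'pics/{n}1.png') for n in('top','side')]
cv2.imwrite('pics/close1.png',cv2.resize(np.hstack(a),(800,300)))
"
```

```text
3.0 [ 0.5222 -0.0816  0.1094] F [-0.46  0.91 -0.13] w 0.00010352887735098048 delta [ 0.0008 -0.0019 -0.0374] share [-0.006 -0.005  0.15 ]
```

View pics/close1.png

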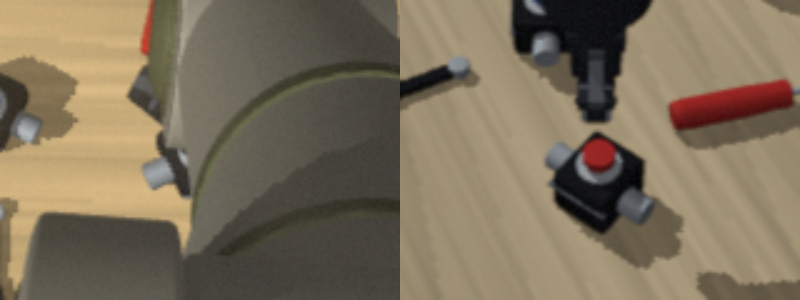

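The side crop shows the shut fingertips straight above the red cap; the arm hides it from the top camera. I descend in small steps and watch the force.

Call:
jog_arm --series '[[[-0.006, -0.005, 0.06, 0, -1], [0, 0, 0.06, 0, -1], [0, 0, 0.02, 0, -1], [0, 0, 0.02, 0, -1], [0, 0, 0.012, 0, -1], [0, 0, 0, 0, -1]]]'

```text
time_s: 3.7
position: [0.5235, -0.0836, 0.0666]
tcp_rot: [0.229, 0.974, 0.0, 0.0]
wrist_force: [-0.2, 0.0, 0.8]
width: 0.0003
```

Call:
jog_arm --series '[[[0, 0, 0.008, 0, -1], [0, 0, 0.008, 0, -1], [0, 0, 0, 0, -1]]]'

```text
time_s: 4.0
position: [0.5234, -0.0838, 0.0623]
tcp_rot: [0.229, 0.973, 0.0, 0.0]
wrist_force: [-0.1, 0.4, 0.5]
width: 0.0001
```

Call:
jog_arm --series '[[[0, 0, 0.006, 0, -1], [0, 0, 0.004, 0, -1], [0, 0, 0, 0, -1]]]'

```text
time_s: 4.3
position: [0.5234, -0.0838, 0.0598]
tcp_rot: [0.229, 0.973, 0.0, 0.0]
wrist_force: [1.1, 0.1, 4.4]
width: 0.0
```

Call:
jog_arm --series '[[[0, 0, 0.004, 0, -1], [0, 0, 0, 0, -1]]]'

```text
time_s: 4.5
position: [0.5234, -0.0838, 0.0589]
tcp_rot: [0.229, 0.973, 0.0, 0.0]
wrist_force: [-0.0, 1.0, 5.8]
width: 0.0001
```

Call:
jog_arm --series '[[[0, 0, 0.004, 0, -1], [0, 0, 0, 0, -1]]]'

```text
time_s: 4.7
position: [0.5235, -0.0838, 0.058]
tcp_rot: [0.229, 0.973, 0.0, 0.0]
wrist_force: [0.4, 2.0, 6.3]
width: -0.0
```

Call:
jog_arm --series '[[[0, 0, 0.004, 0, -1], [0, 0, 0, 0, -1]]]'

```text
time_s: 4.9
position: [0.5235, -0.0839, 0.0571]
tcp_rot: [0.229, 0.973, 0.0, 0.0]
wrist_force: [0.1, 1.8, 7.8]
width: 0.0002
```

Call:
jog_arm --series '[[[0, 0, -0.03, 0, -1], [0, 0, -0.15, 0, -1], [0, 0, -0.15, 0, -1], [0.053, 0.141, 0, 0, -1], [0.053, 0.141, 0, 0, -1], [0.053, 0.141, 0, 0, -1], [0.053, 0.141, 0, 0, -1], [0.053, 0.141, 0, 0, -1], [0.053, 0.141, 0, 0, -1], [0.053, 0.141, 0, 0, -1], [0.053, 0.141, 0, 0, -1], [0.053, 0.141, 0, 0, -1]]]'

```text
time_s: 6.1
position: [0.5574, 0.2543, 0.1391]
tcp_rot: [0.229, 0.973, -0.0, -0.0]
wrist_force: [0.6, -0.1, -0.7]
width: -0.0
```

Call:
jog_arm --series '[[[0, 0, 0, 0, -1], [0, 0, 0, 0, -1]]]'

```text
time_s: 6.3
position: [0.5571, 0.2537, 0.1388]
tcp_rot: [0.228, 0.974, -0.001, -0.0]
wrist_force: [0.3, -0.5, -0.2]
width: 0.0
```

```bash
python3 -c "
from h import *;go('yellow',.07)
c=caps('top');cv2.imwrite('pics/top2.png',c['pixels'][:,:,::-1])
c=caps('side');cv2.imwrite('pics/side2.png',c['pixels'][:,:,::-1])
"
```

```text
6.3 [0.5571 0.2537 0.1388] F [ 0.32 -0.47 -0.2 ] w 3.160659553590776e-05 delta [ 0.0019 -0.0002 -0.0688] share [-0.007  0.003  0.275]
top red 109 mean [ 0.5221 -0.0827  0.0534] mid [ 0.5222 -0.0827] size [0.0224 0.0216]
top yellow 6 mean [0.5492 0.2588 0.06  ] mid [0.5491 0.2586] size [0.0057 0.0081]
top blue 105 mean [0.5563 0.0862 0.0604] mid [0.557  0.0857] size [0.0223 0.0216]
top green 113 mean [ 0.5878 -0.2841  0.0605] mid [ 0.5882 -0.2838] size [0.0221 0.0225]
side red 108 mean [ 0.5234 -0.0842  0.0521] mid [ 0.5233 -0.0839] size [0.0225 0.0251]
side yellow 71 mean [0.5595 0.2529 0.0586] mid [0.56   0.2539] size [0.0222 0.0246]
side blue 88 mean [0.5574 0.0848 0.0594] mid [0.5579 0.0857] size [0.0245 0.0262]
side green 158 mean [ 0.5887 -0.2853  0.059 ] mid [ 0.59   -0.2854] size [0.024  0.0235]
```

View pics/side2.png

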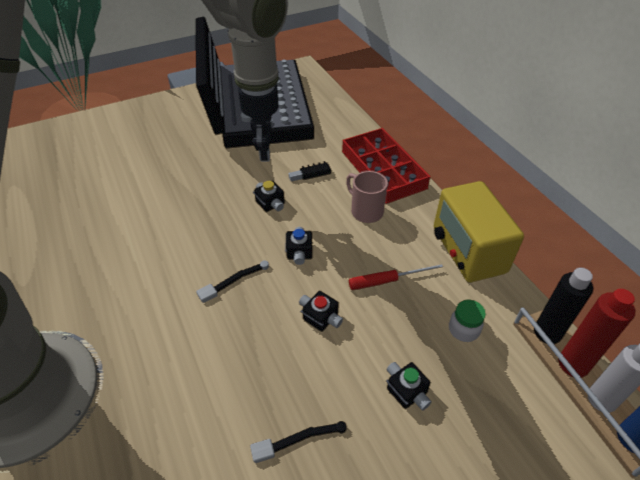

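Red reads home (0.052) and its pod has not moved. The tip at (264,155) stands over the yellow cap at (268,186), so I press yellow.

Call:
jog_arm --series '[[[-0.007, 0.003, 0.1, 0, -1], [0, 0, 0.1, 0, -1], [0, 0, 0.06, 0, -1], [0, 0, 0.02, 0, -1], [0, 0, 0.01, 0, -1], [0, 0, 0.008, 0, -1], [0, 0, 0.008, 0, -1], [0, 0, 0.006, 0, -1], [0, 0, 0, 0, -1], [0, 0, 0, 0, -1]]]'

```text
time_s: 7.4
position: [0.5601, 0.2532, 0.0616]
tcp_rot: [0.229, 0.973, 0.0, 0.0]
wrist_force: [0.4, -1.7, 2.8]
width: 0.0002
```

Call:
jog_arm --series '[[[0, 0, 0.006, 0, -1], [0, 0, 0, 0, -1]]]'

```text
time_s: 7.6
position: [0.56, 0.2532, 0.0599]
tcp_rot: [0.229, 0.973, 0.0, 0.0]
wrist_force: [0.8, -2.3, 5.2]
width: 0.0003
```

Call:
jog_arm --series '[[[0, 0, 0.006, 0, -1], [0, 0, 0, 0, -1]]]'

```text
time_s: 7.8
position: [0.56, 0.2532, 0.0585]
tcp_rot: [0.229, 0.973, 0.0, 0.0]
wrist_force: [1.2, -2.8, 7.5]
width: 0.0001
```

Call:
jog_arm --series '[[[0, 0, 0.005, 0, -1], [0, 0, 0, 0, -1]]]'

```text
time_s: 8.0
position: [0.5601, 0.2532, 0.0574]
tcp_rot: [0.229, 0.973, 0.0, 0.0]
wrist_force: [-0.8, -2.5, 8.4]
width: 0.0002
```

Call:
jog_arm --series '[[[0, 0, -0.03, 0, -1], [0, 0, -0.15, 0, -1], [0, 0, -0.15, 0, -1], [-0.057, -0.121, 0, 0, -1], [-0.057, -0.121, 0, 0, -1], [-0.057, -0.121, 0, 0, -1], [-0.057, -0.121, 0, 0, -1], [-0.057, -0.121, 0, 0, -1], [0, 0, 0, 0, -1], [0, 0, 0, 0, -1]]]'

```text
time_s: 9.0
position: [0.5561, 0.0857, 0.1396]
tcp_rot: [0.23, 0.973, 0.0, 0.0]
wrist_force: [-0.3, -0.2, 0.5]
width: -0.0001
```

```bash
python3 -c "
from h import *;go('blue',.0616)
caps('top');caps('side')"
```

```text
9.0 [0.5561 0.0857 0.1396] F [-0.25 -0.19  0.54] w -5.7188611092446775e-05 delta [ 0.0004 -0.0002 -0.078 ] share [-0.002 -0.     0.312]
top red 114 mean [ 0.5222 -0.083   0.0532] mid [ 0.5223 -0.0828] size [0.022  0.0218]
top yellow none
top blue none
top green 109 mean [ 0.5878 -0.2841  0.0609] mid [ 0.5885 -0.2838] size [0.0227 0.022 ]
side red 114 mean [ 0.5232 -0.0842  0.0521] mid [ 0.523  -0.0837] size [0.0225 0.0257]
side yellow 62 mean [0.5597 0.2532 0.0526] mid [0.5597 0.254 ] size [0.0216 0.0273]
side blue 88 mean [0.5577 0.085  0.0596] mid [0.5583 0.0853] size [0.0242 0.0245]
side green 157 mean [ 0.5889 -0.2852  0.059 ] mid [ 0.5893 -0.2853] size [0.0238 0.0236]
```

Yellow reads home (0.0526, down from 0.0586), so blue is next.

Call:
jog_arm --series '[[[-0.002, 0, 0.1, 0, -1], [0, 0, 0.1, 0, -1], [0, 0, 0.06, 0, -1], [0, 0, 0.02, 0, -1], [0, 0, 0.01, 0, -1], [0, 0, 0.008, 0, -1], [0, 0, 0.008, 0, -1], [0, 0, 0.006, 0, -1], [0, 0, 0, 0, -1], [0, 0, 0, 0, -1]]]'

```text
time_s: 10.1
position: [0.557, 0.0858, 0.0619]
tcp_rot: [0.229, 0.973, 0.0, 0.001]
wrist_force: [0.3, 1.6, 2.4]
width: 0.0003
```

Call:
jog_arm --series '[[[0, 0, 0.008, 0, -1], [0, 0, 0, 0, -1]]]'

```text
time_s: 10.3
position: [0.557, 0.0859, 0.0597]
tcp_rot: [0.229, 0.973, 0.0, 0.0]
wrist_force: [1.0, 1.6, 5.1]
width: -0.0
```

Call:
jog_arm --series '[[[0, 0, 0.005, 0, -1], [0, 0, 0, 0, -1]]]'

```text
time_s: 10.5
position: [0.557, 0.0858, 0.0585]
tcp_rot: [0.229, 0.973, 0.0, 0.0]
wrist_force: [-1.2, 2.2, 6.1]
width: -0.0001
```

Call:
jog_arm --series '[[[0, 0, 0.005, 0, -1], [0, 0, 0, 0, -1]]]'

```text
time_s: 10.7
position: [0.557, 0.0858, 0.0574]
tcp_rot: [0.229, 0.973, 0.0, 0.0]
wrist_force: [0.5, 2.4, 7.8]
width: -0.0001
```

Call:
jog_arm --series '[[[0, 0, -0.03, 0, -1], [0, 0, -0.15, 0, -1], [0, 0, -0.15, 0, -1], [0, 0, -0.15, 0, -1], [0, 0, -0.15, 0, -1], [0.06, 0.15, 0, 0, -1], [0.06, 0.15, 0, 0, -1], [0.06, 0.15, 0, 0, -1], [0.06, 0.15, 0, 0, -1], [0.06, 0.15, 0, 0, -1], [0.06, 0.15, 0, 0, -1], [0, 0, 0, 0, -1]]]'

```text
time_s: 11.9
position: [0.5748, 0.334, 0.2139]
tcp_rot: [0.225, 0.974, 0.001, -0.001]
wrist_force: [-0.5, -0.3, 0.3]
width: 0.0
```

Call:
jog_arm --series '[[[0.08, 0.15, 0, 0, -1], [0.08, 0.15, 0, 0, -1], [0.08, 0.15, 0, 0, -1], [0.08, 0.15, 0, 0, -1], [0, 0, 0, 0, -1], [0, 0, 0, 0, -1]]]'

```text
time_s: 12.5
position: [0.5707, 0.4973, 0.2136]
tcp_rot: [0.228, 0.974, -0.001, -0.0]
wrist_force: [1.3, -0.5, 0.1]
width: -0.0001
```

```bash
python3 -c "
from h import *;go('blue',.0616)
c=caps('top');cv2.imwrite('pics/top3.png',c['pixels'][:,:,::-1]);caps('side')"
```

```text
12.5 [0.5707 0.4973 0.2136] F [ 1.35 -0.54  0.12] w -0.00013202986474427318 delta [-0.0142 -0.4118 -0.152 ] share [-0.681 -1.5    0.611]
top red 112 mean [ 0.5222 -0.0831  0.0531] mid [ 0.5223 -0.0829] size [0.0219 0.0217]
top yellow 107 mean [0.5582 0.2537 0.0532] mid [0.5584 0.2541] size [0.0228 0.022 ]
top blue 109 mean [0.5562 0.0861 0.053 ] mid [0.5562 0.0861] size [0.0227 0.022 ]
top green 101 mean [ 0.5871 -0.2839  0.0607] mid [ 0.5873 -0.2834] size [0.0203 0.0226]
side red 110 mean [ 0.5234 -0.0841  0.0521] mid [ 0.5233 -0.0837] size [0.0214 0.024 ]
side yellow 64 mean [0.5594 0.253  0.0524] mid [0.5599 0.2541] size [0.0218 0.0255]
side blue 85 mean [0.5576 0.0852 0.052 ] mid [0.558  0.0861] size [0.0233 0.0259]
side green 160 mean [ 0.5889 -0.2853  0.0592] mid [ 0.5897 -0.2853] size [0.0244 0.0235]
```

View pics/top3.png

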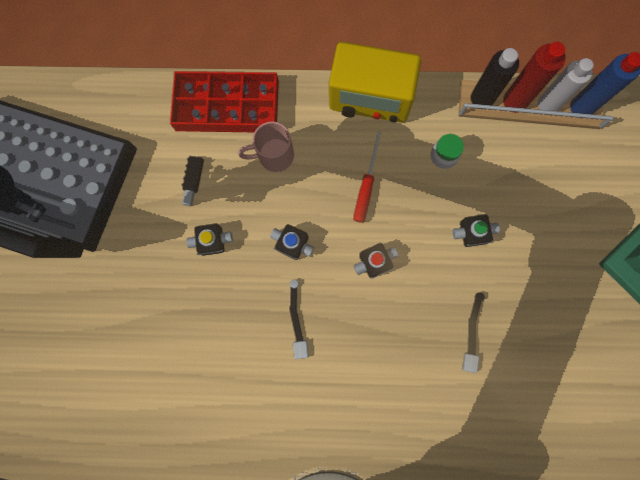

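Everything is in place. The gripper now stands over the keyed case, so I move it back over open bench before handing in.

Call:
jog_arm --series '[[[-0.06, -0.15, -0.05, 0, -1], [-0.06, -0.15, -0.05, 0, -1], [-0.06, -0.15, 0, 0, -1], [-0.06, -0.15, 0, 0, -1], [-0.06, -0.15, 0, 0, -1], [-0.06, -0.15, 0, 0, -1], [-0.06, -0.15, 0, 0, -1], [0, 0, 0, 0, -1], [0, 0, 0, 0, -1], [0, 0, 0, 0, -1]]]'

```text
time_s: 13.6
position: [0.5486, 0.2154, 0.2399]
tcp_rot: [0.229, 0.973, 0.0, 0.0]
wrist_force: [-0.0, 0.8, -0.4]
width: 0.0
```

```bash
python3 -c "
from h import *
from plant import hand_in
go('blue',.0616);caps('side');print(hand_in())"
```

```text
13.6 [0.5486 0.2154 0.2399] F [-0.03  0.82 -0.36] w 2.1514635245378497e-05 delta [ 0.0079 -0.1299 -0.1783] share [-0.26  -0.451  0.713]
side red 113 mean [ 0.5234 -0.0841  0.0518] mid [ 0.5236 -0.0835] size [0.0232 0.0247]
side yellow 64 mean [0.5597 0.2535 0.052 ] mid [0.5595 0.2524] size [0.0217 0.0266]
side blue 82 mean [0.5578 0.0853 0.0524] mid [0.5576 0.0863] size [0.0218 0.0251]
side green 158 mean [ 0.5889 -0.2853  0.0593] mid [ 0.5888 -0.2856] size [0.0246 0.0235]
the job is handed in; nothing more can be done
None
```

I pressed the red, yellow and blue buttons in that order with the shut fingertips. Each was pushed into its cushion at about 8 N, and the job was handed in at about 13.6 s.

- **Buttons:** in the last side view the red, yellow and blue caps stand at 51.8, 52.0 and 52.4 mm (fully home is 52 mm). The green cap stands at 59.3 mm, unchanged.
- **Camera disagreement:** in its last picture the top camera read the three pressed caps about 1 mm higher, at 53.0 to 53.2 mm. It also read the red and blue caps about 1 mm higher than the side camera before they were pressed, so I put this down to calibration.
- **Bench:** the cap positions stayed within about 1 mm, which is within measurement noise. The other items look unmoved in the pictures; I did not measure them.
- **Robot:** at hand-in the tool was about 0.24 m above the bench, with under 1 N on the wrist.

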